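# Feed the die sandwich under the drag spring of a roller die press

### The job

Get the die press ready for its cut: with your fingertips, press the white cutting pad down hard on the sprung die and, keeping it pressed, slide it along the rails, shuttle and all, under the throat bar and its drag spring until the pad's front edge meets the upper roller, lying square, and then take your hand away. Only press and push: do not lift the pad off the die, and leave the loose things on and around the press where they are.

Things in the scene. Friction and masses are not known exactly. Their poses are not given: they have to be found in the camera images.
- press: Bench roller die press, fixed. Origin on the table under the middle of the throat bar, z up, stock is fed along its -y. Grey deck 300 mm (x) by 660 mm, top at z 60 mm. Two aluminium guide rails on it, inner faces x +-69 mm, y -70 to 290 mm, tops z 111 mm. Green side frames of the roller at x +-107 to +-129, y -64 to -194 mm, to z 225 mm (screws 255); gear case and star wheel at +x, to x 215 mm.
- throat (a point): Middle of the lower front edge of the throat bar, the steel bar across the rails: in the press frame x 0, y 10, z 111 mm. The bar is 190 mm long (x), y -10 to 10 mm, top z 123 mm, bolts to 130 mm. The top of the pad must be lower than its underside to pass, and only pressing the pad down brings it there.
- roller_face (a point): Point of the upper roller that the pad's front upper edge meets when fully home: in the press frame x 0, y -101, z 109 mm. The steel roller is 64 mm in diameter, its axis along x at y -124, z 132 mm, behind the throat bar between the side frames.
- shuttle (a joint): Travel in m of the shuttle along the press's -y, 0 to 0.165, about 1.2 N friction. It is an aluminium plate (134 mm wide, 200 mm long) carrying the plywood cutting die; at 0 its centre is at y 140 mm in the press frame. With the pad centred on it, the pad meets the roller at about 0.151; friction of the pressed pad carries it along.
- stripper (a joint): How far in m the sprung stripper plate on the die (130 x 190 mm; the pad and a sheet of card lie on it) is pressed down: 0 up, 0.008 hard down. Moves straight down without tilting. Springs push up 6.5 N at 0, 17 N at 0.008; the pad's weight takes 2 to 4 N of it. The pad passes under the bar from 0.005; once home the bar, drag spring and roller keep it at 0.005 to 0.008.
- drag_spring (a joint): Angle in rad by which the two-tined spring-steel drag spring is lifted: 0 at rest, about 0.09 to 0.15 with the pad under it, pressing on it with about 4 N. Tines 26 mm wide at x +-30 mm, clamped under the throat bar, dipping down the feed to y -66 mm in the press frame, underside 102 mm high there at rest. A pad that enters below the bar lifts them by itself.
- pad: White plastic cutting pad, loose slab 130 (x) by 180 (y) by 12 mm, 0.22 to 0.38 kg, lying on the stripper plate between the rails with 4 mm play each side. Origin at the centre of its underside; its -y end is the front. At the start its top is 116 mm above the table and its front edge about 36 mm short of the bar. When it is home its rear 69 mm are still clear of the bar.
- pad_front (a point): Middle of the upper front (-y) edge of the pad: 90 mm from its centre, 12 mm above its underside.
- oil_can: Small steel oil can, 36 mm wide, 75 mm tall, standing on the press deck outside the rail at the +x side. Origin under its base. Leave alone.
- tape_roll: Small roll of tape, 44 mm wide, 19 mm tall, lying on the press deck outside the rail at the -x side. Origin under its base. Leave alone.
- knife: Yellow utility knife, 150 mm long, lying on the table at the far side of the press. Leave alone.
- hammer: Hammer lying on the table at the left. Leave alone.
- ink_tin: Ink tin with red lid, 106 mm wide, 58 mm tall, on the table at the left. Leave alone.
- tapping_block: Wooden tapping block, 60 x 90 x 35 mm, on the table at the far side of the press. Leave alone.
Not all that is in view belongs to the job. There is more than one size of the pad; the one meant has the size given above.

How it is judged (in metres and radians):
On the way:
1. the fingertips press the pad down while its front part passes under the throat bar (contact force between the fingers and pad above 2 N and value of joint stripper above 0.004 m and y of pad_front in the frame of press between -0.088 and 0 m), for 0.1 s.
At the end, for the whole second after the job is handed in: The pad lies under the throat bar and the lifted drag spring, front edge within 10 mm of where it meets the roller, held down (stripper plate at least 3 mm down), square to the rails within 0.06 rad and at rest, with the shuttle under it (travel over 0.130) (y of pad_front in the frame of press below -0.091 m and z of pad_front in the frame of press between 0.102 and 0.1145 m and value of joint stripper above 0.003 m and value of joint drag_spring above 0.06 rad and value of joint shuttle above 0.13 m and angle between the y axis of pad and the y axis of press, either way round below 0.06 rad and linear speed of pad below 0.02 m/s); the robot touches nothing.
It fails at once if the pad is lifted or tipped up off the die (z of pad in the frame of press above 0.116 m or angle between pad's own z axis and vertical above 0.2 rad).
It fails at once if a loose thing on or around the press is moved by more than 20 mm or knocked over (distance of any of oil_can, tape_roll, knife, hammer, ink_tin, tapping_block from where it was at the start of the episode above 0.02 m or angle between oil_can's own z axis and vertical above 0.5 rad).
It also fails if it takes over 45 s, if anything falls off the work surface, if the arm or the gripper's body presses on something with over 40 N, if the wrist force passes 120 N, or if a joint passes its speed limit or range.

### The arm

A 6-joint arm with a two-finger parallel gripper is mounted at the origin on the work surface. World frame = base frame: x ahead of the robot, y to its left, z up, the work surface at z = 0. Lengths are in m, angles in degrees, forces in N, time in s.
With the tool pointing down it reaches from about 0.375 to 0.75 m from the base axis. Payload 9 kg.
Tool frame: the origin (TCP) lies between the finger pads; the fingertips stand 11 mm ahead of it and the grasp point (between the pads) lies 8 mm behind it; x points along the fingers, y is the direction in which the jaws open and shut, and the axes are right-handed (so a half turn about x gives the same grasp; the last joint's range is limited). The gripper opens to 85 mm and grips with 20 to 120 N. Pads are 22 mm wide; open, the fingers measure 114 mm over their backs; the gripper's body (76 mm by 85 mm) begins 54 mm behind the grasp point. The pads swing forward as they close: fully open they stand 13 mm farther back than shut.
Start: joints at [59.318, 5.964, 5.575, 89.605, 0, 77.527], TCP at [0.187, 0.57, 0.216] pointing down, gripper open.
Joint ranges: [-171.21, 171.21], [-48.23, 106.86], [-62.78, 66.21], [-105.2, 120.99], [-86.42, 89.51], [-180, 180]. Speed limits (degrees/s): [127.2, 127.2, 147.25, 180, 180, 180].

### API

Orientations are given as a 3x3 rotation matrix whose columns are the frame's x, y, z axes.
In Python, from workcell import * gives the robot as it stands. The module is installed in compiled form; this text tells all that it offers. Calls block until the motion is done:
- goto(position, orientation): joint-space move of the TCP to a pose.
- move_linear(position, attitude=None, feed=0.15, guard=None): straight line of the TCP; attitude=None keeps the orientation; feed is the mean speed in m/s. With guard (N) it stops when the force on the tool has changed by that much, and returns True; else False.
- set_joints(angles): joint-space move.
- gripper_open() and grab(squeeze=None): open the fingers fully, or close them until they stop; squeeze is the grip in N (None keeps the last).
- sleep(seconds).
- inverse_kinematics(position, orientation): joint angles nearest the present ones, or None.
- get_obs(): the state.
- capture(name): name is "scene" or "top" or "wrist"; returns a dict with "frame" (420x560x3 uint8, blue, green, red), "intrinsics" (3x3 intrinsics, pixels), "D" ([k1, k2, p1, p2, k3] as OpenCV has them; the pictures are not rectified), "position" and "rotation" of the camera in the world. Camera axes: x right, y down, z forward; pixel columns grow to the right and rows downward; lengths in m; the calibration is good to about 2 mm. A picture is of the moment at which its call begins. There is no depth.
A pose or a line that the arm cannot do raises Unreachable and nothing moves.
- hand_in(): hands the job in, once; it reports no verdict.
Trained networks look in the newest picture that a camera, given by its name, has taken for a name from the list of things; names that differ only in an ending like _2 or _b are one class to them, and where a whole thing is asked for, a point or a joint stands for the part that bears it (a point fixed in the world has none). Each returns a list of dicts, best first, with "conf" (0 to 1); they miss things now and then, are a little off and sometimes report something else, mostly with a low value. They report only what shows in the picture. A call takes as long as a camera call. They do not tell look-alikes from the thing itself.
- spot_in(camera, thing): "bbox" ([left, top, right, bottom] in pixels, round what is visible of it).
- spot_point(camera, thing): "xy" ([column, row] in pixels: a listed point, or the origin of a listed thing).
The state is a dict: "time_s": time; "joints": joint angles; "qvel": joint speeds; "joint_efforts": joint torques, N m; "tcp_pos": TCP position; "tool_rot": TCP orientation; "ft_force": force on the tool from outside, world axes, zero at the start; "wrist_torque": the same for the moment, N m; "finger_gap": opening from 0.0 (shut) to 1.0 (fully open).
Only numpy, scipy, OpenCV 4.12 (cv2) and the standard library are available. Lean on these libraries where they do the work, as an engineer would, in place of code of your own. Each camera call takes 0.05 s, during which the arm holds its last target.

## Working session

There is one attempt and no reset: what is moved stays moved. The work goes in short steps, each a Python script; the robot and the scene stay as the last script left them, time stands still between calls to the robot, and variables do not carry over. Pictures are saved under pics/ and viewed, and the job is handed in when it is done.

```bash
mkdir -p pics; ls; python3 - <<'E'
from workcell import *
import cv2,numpy as np
for n in ("scene","top","wrist"):
    c=capture(n); cv2.imwrite(f"pics/{n}0.png",c["frame"])
    print(n,c["position"],c["rotation"],c["intrinsics"],c["D"])
    for t in ["press","throat","roller_face","pad","pad_front","shuttle","stripper","oil_can","tape_roll"]:
        r=[(np.round(d["xy"]).tolist(),round(d["conf"],2)) for d in spot_point(n,t)] if t not in("shuttle","stripper") else []
        b=[(np.round(d["bbox"]).tolist(),round(d["conf"],2)) for d in spot_in(n,t)] if t not in ("throat","roller_face") else []
        print(t,r,b)
o=get_obs(); print(o)
E
```

```text
pics
scene [1.1765092  0.65143633 0.87316244] [[-0.59799975  0.53614698 -0.59577068]
 [ 0.80149511  0.40129441 -0.44336034]
 [ 0.00137313 -0.74263666 -0.66969314]] [[468.61810192   0.         277.44365599]
 [  0.         468.61810192 205.04420011]
 [  0.           0.           1.        ]] [0.02380421 0.         0.         0.         0.        ]
press [([187.0, 212.0], 0.78)] [([25.0, 99.0, 312.0, 287.0], 0.71)]
throat [([187.0, 179.0], 0.81)] []
roller_face [([148.0, 172.0], 0.76)] []
pad [([381.0, 201.0], 0.95), ([325.0, 269.0], 0.91), ([226.0, 202.0], 0.79)] [([354.0, 184.0, 408.0, 222.0], 0.96), ([295.0, 252.0, 350.0, 291.0], 0.81), ([181.0, 178.0, 271.0, 228.0], 0.8), ([127.0, 261.0, 181.0, 286.0], 0.6)]
pad_front [([393.0, 186.0], 0.92), ([199.0, 186.0], 0.69), ([348.0, 275.0], 0.66), ([341.0, 343.0], 0.4)] [([182.0, 175.0, 271.0, 227.0], 0.65)]
shuttle [] [([248.0, 197.0, 276.0, 229.0], 0.73), ([357.0, 238.0, 433.0, 317.0], 0.71)]
stripper [] [([29.0, 100.0, 312.0, 283.0], 0.37)]
oil_can [([227.0, 251.0], 0.73), ([342.0, 346.0], 0.28)] [([217.0, 231.0, 236.0, 260.0], 0.79)]
ta
[... 2024 characters left out ...]
6049428e+01,
       -9.58998564e-04,  7.75262207e+01]), 'qvel': array([-0.0058622 ,  0.03479454, -0.08150134,  0.0205766 ,  0.12061498,
        0.02973891]), 'joint_efforts': array([ 2.84984708e-03, -5.56758034e+01,  5.03755760e+01,  1.04960855e-03,
       -2.64937908e-04, -1.37081275e-05]), 'tcp_pos': array([0.18749631, 0.56999429, 0.2160581 ]), 'tool_rot': array([[ 8.73565365e-05,  3.12457108e-01,  9.49931865e-01],
       [ 1.14433238e-04,  9.49931859e-01, -3.12457116e-01],
       [-9.99999990e-01,  1.35998950e-04,  4.72272787e-05]]), 'ft_force': array([-0.14743038,  0.27252223, -0.06475162]), 'wrist_torque': array([ 0.06295798, -0.04850408, -0.02690351]), 'finger_gap': 1.0044088680206191}
```

View images.

View pics/top0.png

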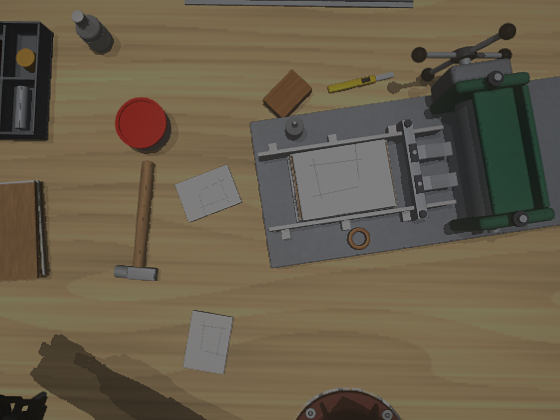

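View pics/scene0.png

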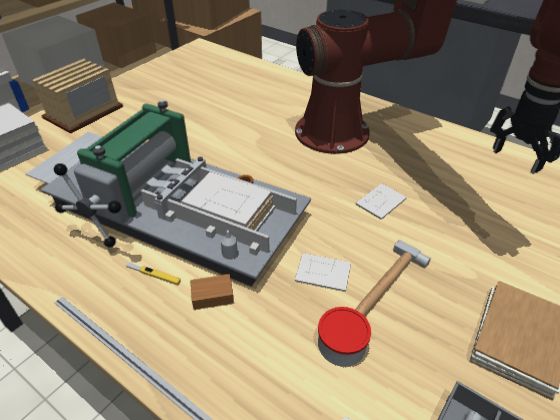

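```bash
python3 - <<'E'
import cv2
t=cv2.imread("pics/top0.png");cv2.imwrite("pics/topc.png",cv2.resize(t[80:280,240:510],None,fx=2.9,fy=2.9,interpolation=cv2.INTER_CUBIC))
E
```

```text
(no output)
```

View pics/topc.png

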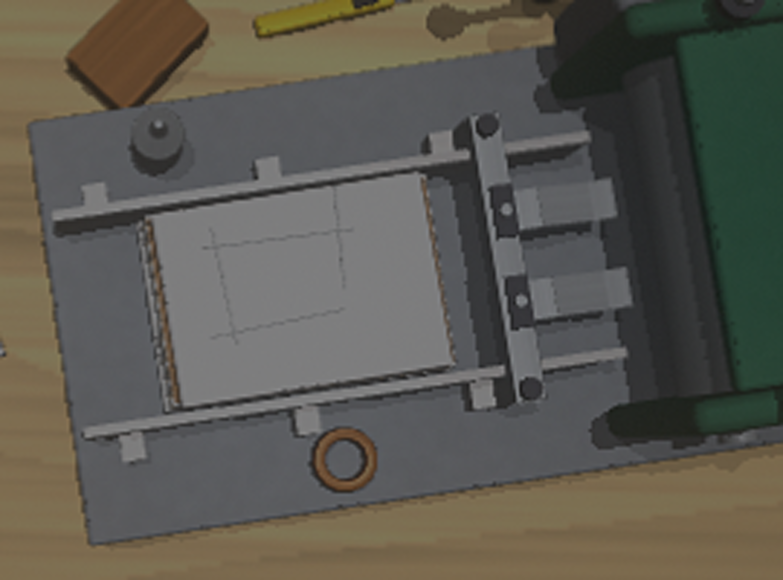

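```bash
cat > h.py <<'E'
import numpy as np, cv2
P=np.array([0.45054485,0.13522461,1.05248367])
R=np.array([[0.02084147,-0.99822003,0.05587842],[-0.99966765,-0.01995829,0.01631725],[-0.01517297,-0.05619992,-0.99830424]])
K=np.array([[493.99913694,0,278.77713016],[0,493.99913694,204.5671294],[0,0,1.]]);D=np.array([-0.02298409,0,0,0,0])
P2=np.array([1.1765092,0.65143633,0.87316244])
R2=np.array([[-0.59799975,0.53614698,-0.59577068],[0.80149511,0.40129441,-0.44336034],[0.00137313,-0.74263666,-0.66969314]])
K2=np.array([[468.61810192,0,277.44365599],[0,468.61810192,205.04420011],[0,0,1.]]);D2=np.array([0.02380421,0,0,0,0])
def proj(X,cam=0):
    p,r,k,d=((P,R,K,D),(P2,R2,K2,D2))[cam]
    return cv2.projectPoints(np.atleast_2d(np.asarray(X,float)),cv2.Rodrigues(r.T)[0],-r.T@p,k,d)[0][:,0]
def ray(px,z,cam=0):
    p,r,k,d=((P,R,K,D),(P2,R2,K2,D2))[cam]
    u=cv2.undistortPoints(np.array([[px]],float),k,d)[0,0]
    v=r@np.array([u[0],u[1],1]); return p+v*(z-p[2])/v[2]
def T(p,X):
    X=np.atleast_2d(np.asarray(X,float)); c,s=np.cos(p[2]),np.sin(p[2])
    return np.c_[p[0]+c*X[:,0]-s*X[:,1],p[1]+s*X[:,0]+c*X[:,1],X[:,2]]
E
cat > fit.py <<'E'
from h import *
from scipy.optimize import least_squares
cp=lambda x,y:(240+x/2.9,80+y/2.9)
# press x = ? image up = world +x ; gear at +x (image top). bar corners top z .123
pts=[((.095,.010,.123),cp(471,118)),((.095,-.010,.123),cp(497,114)),((-.095,.010,.123),cp(517,404)),((-.095,-.010,.123),cp(543,400)),
]
for z in [.06]:
    pass
X=np.array([a for a,_ in pts]);U=np.array([b for _,b in pts])
f=least_squares(lambda p:(proj(T(p,X))-U).ravel(),[.45,-.12,.1])
p=f.x;print(p,np.degrees(p[2]));print(f.fun.reshape(-1,2).round(1))
np.save("press.npy",p)
for n,c,im in (("a",0,"top0"),("b",1,"scene0")):
    I=cv2.imread(f"pics/{im}.png")
    o=(240,80,270,200,2.9) if c==0 else (30,90,290,200,2.75)
    B=cv2.resize(I[o[1]:o[1]+o[3],o[0]:o[0]+o[2]],None,fx=o[4],fy=o[4],interpolation=cv2.INTER_CUBIC)
    def line(Q,col):
        q=(proj(T(p,Q),c)-np.array(o[:2])+.5)*o[4]
        cv2.polylines(B,[q.astype(int)],False,col,1,cv2.LINE_AA)
    for s in (-1,1):
        line([(s*.069,.29,.111),(s*.069,-.07,.111)],(0,0,255))
    line([(.095,.01,.123),(.095,-.01,.123),(-.095,-.01,.123),(-.095,.01,.123),(.095,.01,.123)],(0,255,0))
    line([(.065,.046,.116),(.065,.226,.116),(-.065,.226,.116),(-.065,.046,.116),(.065,.046,.116)],(255,0,0))
    line([(.15,.0,.06),(.15,.3,.06)],(0,255,255));line([(-.15,.0,.06),(-.15,.3,.06)],(0,255,255))
    cv2.imwrite(f"pics/fit_{n}.png",B)
for nm,u,z in (("throat",(406,167),.111),("roller",(471,162),.109),("press",(403,178),0),("padfront",(390,170),.116)):
    w=ray(u,z);print(nm,w,T(p,[{'throat':(0,.01,.111),'roller':(0,-.101,.109),'press':(0,0,0),'padfront':(0,.046,.116)}[nm]]))
E
python3 fit.py
```

```text
[ 0.57494771 -0.10499776  0.16336852] 9.36032645163461
[[-0.8 -0.1]
 [ 0.7 -0.2]
 [-0.7  0.3]
 [ 0.8  0.1]]
throat [ 0.58007097 -0.09123841  0.111     ] [[ 0.57332129 -0.09513091  0.111     ]]
roller [ 0.59248773 -0.2163305   0.109     ] [[ 0.59137463 -0.20465295  0.109     ]]
press [ 0.57157723 -0.1116704   0.        ] [[ 0.57494771 -0.10499776  0.        ]]
padfront [ 0.57304197 -0.05966386  0.116     ] [[ 0.56746615 -0.05961025  0.116     ]]
```

View pics/fit_a.png

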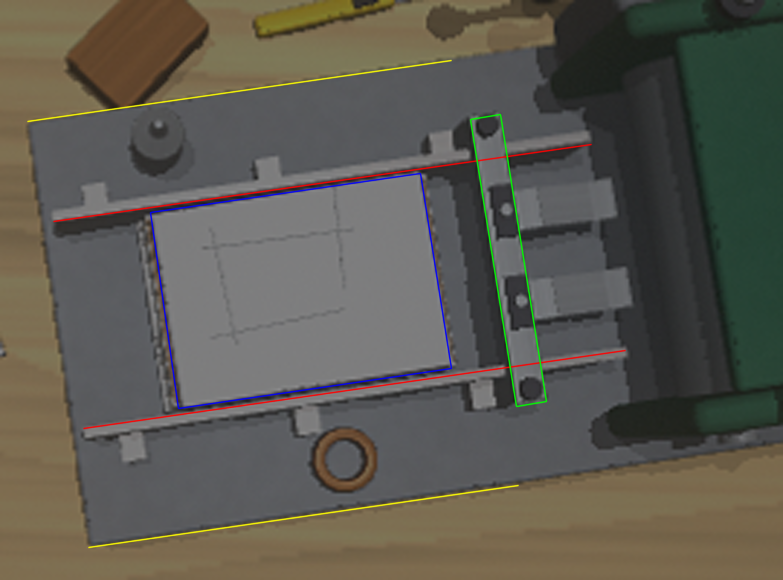

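View pics/fit_b.png

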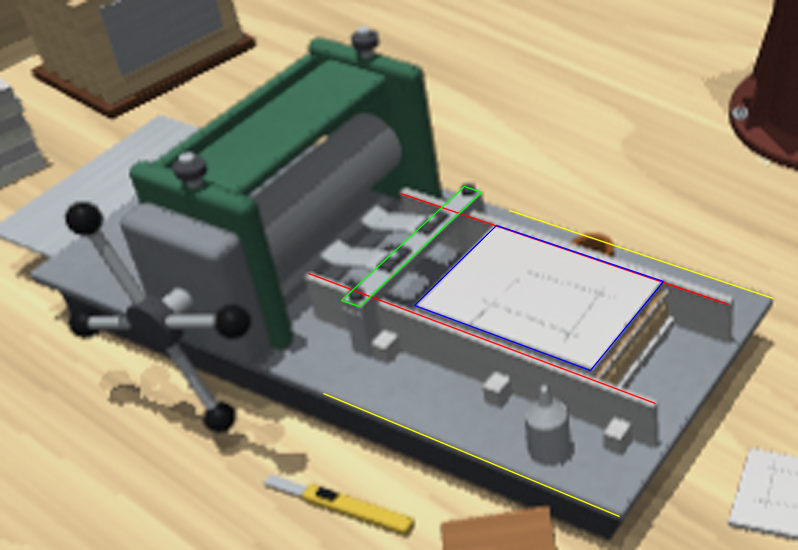

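The fit holds to about 1 px in both views. There are three pads in the top view: (342,180) on the press, and (208,193) and (208,342) on the table. The one on the press matches the 130×180 outline and lies on the die between the rails; the other two are smaller. The enlarged crop confirms it.

```bash
cat >> h.py <<'E'
pp=np.array([0.57494771,-0.10499776,0.16336852])
def W(x,y,z): return T(pp,[(x,y,z)])[0]
def rot(sg=1):
    c,s=np.cos(pp[2])*sg,np.sin(pp[2])*sg
    return np.array([[0,c,s],[0,s,-c],[-1,0,0]],float)
def inpress(w):
    c,s=np.cos(pp[2]),np.sin(pp[2]); d=np.asarray(w)[:2]-pp[:2]
    return np.array([c*d[0]+s*d[1],-s*d[0]+c*d[1],w[2]])
E
python3 - <<'E'
from workcell import *
from h import *
for sg in (1,-1):
    for y in (.19,.04):
        print(sg,y,inverse_kinematics(W(0,y,.108),rot(sg)))
goto(W(0,.190,.24),rot(1))
o=get_obs();print(o["time_s"],inpress(o["tcp_pos"]),o["ft_force"],o["joints"].round(1))
f0=o["ft_force"]
hit=move_linear(W(0,.190,.105),feed=.04,guard=4)
o=get_obs();print(hit,o["time_s"],inpress(o["tcp_pos"]),o["ft_force"]-f0)
cv2.imwrite("pics/w1.png",capture("scene")["frame"][80:300,20:400]); cv2.imwrite("pics/wr1.png",capture("wrist")["frame"])
E
```

```text
1 0.19 [ -5.00265087  -2.2771581  -14.05618029  78.22097781   0.
  75.63702243]
1 0.04 [-19.66666916   1.5602917  -10.23349063  78.20621767   0.
  60.97300414]
-1 0.19 [  -5.00265087   -2.2771581   -14.05618029   78.22097781    0.
 -104.36297757]
-1 0.04 [ -19.66666916    1.5602917   -10.23349063   78.20621767    0.
 -119.02699586]
4.4167 [1.05124630e-05 1.90811222e-01 2.40010907e-01] [-0.1628633  0.5045712  0.5267546] [-4.9 -2.4 -0.4 92.   0.  75.6]
False 7.9417 [3.88613582e-05 1.89988235e-01 1.05081655e-01] [ 0.85391038 -0.96204771 -1.05021628]
```

```bash
python3 -c "
import cv2
a=cv2.imread('pics/w1.png');cv2.imwrite('pics/w1b.png',cv2.resize(a,None,fx=2,fy=2))"
```

```text
(no output)
```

View pics/w1b.png

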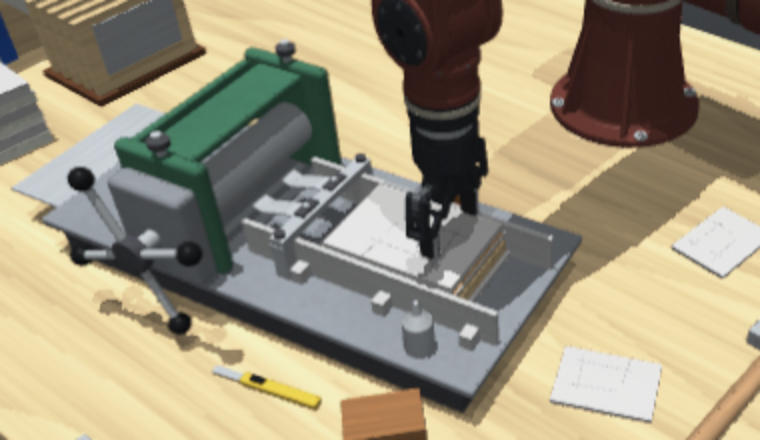

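View pics/wr1.png

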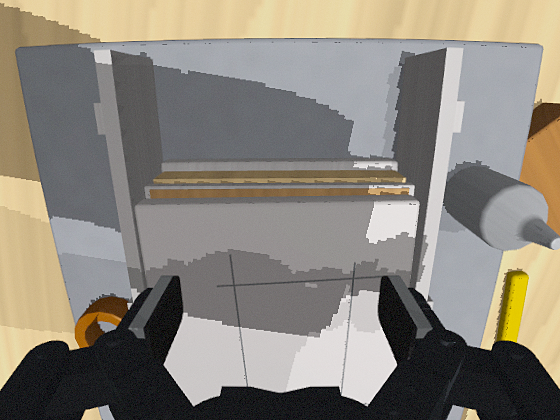

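The fingers hover above the pad at (430,245) in the scene crop. In the wrist view they sit at columns 155 and 405, inside the pad edges at 135 and 420, with no contact yet. I'll lower on.

```bash
python3 - <<'E'
from workcell import *
from h import *
f0=np.array([-.1,.3,.2])
hit=move_linear(W(0,.190,.085),feed=.02,guard=4)
o=get_obs();print(hit,o["time_s"],inpress(o["tcp_pos"]).round(4),o["ft_force"])
if hit:
    z=o["tcp_pos"][2]
    for k in range(7):
        z-=.0015
        move_linear(W(0,.190,z),feed=.02)
        o=get_obs();print(round(o["time_s"],2),inpress(o["tcp_pos"]).round(4),o["ft_force"].round(1),round(z,4),round(o["finger_gap"],3))
        if o["ft_force"][2]>26: break
E
```

```text
True 8.9917 [-1.00e-04  1.90e-01  8.53e-02] [0.24770226 0.67488584 5.05214314]
9.24 [1.00e-04 1.90e-01 8.42e-02] [-0.8 -0.8  5. ] 0.0838 1.002
9.49 [1.00e-04 1.90e-01 8.29e-02] [-2.9 -0.6  7.8] 0.0823 1.001
9.74 [1.00e-04 1.90e-01 8.15e-02] [-4.3 -1.   9.5] 0.0808 0.999
9.99 [0.0002 0.19   0.0803] [-5.1 -0.1 11.3] 0.0793 0.996
10.24 [0.0002 0.1899 0.0794] [-6.9 -0.3 16.1] 0.0778 0.999
10.49 [0.0003 0.1897 0.0793] [-11.2  -2.2  27. ] 0.0763 0.998
```

```bash
python3 - <<'E'
from workcell import *
from h import *
a=capture("scene")["frame"][120:280,100:320]; cv2.imwrite("pics/w2.png",cv2.resize(a,None,fx=3.5,fy=3.5,interpolation=cv2.INTER_CUBIC)); cv2.imwrite("pics/wr2.png",capture("wrist")["frame"])
print(get_obs()["ft_force"],get_obs()["wrist_torque"])
E
```

```text
[-12.51915531  -1.40781979  27.49510289] [-0.27242447  2.42733555 -0.03475975]
```

View pics/w2.png

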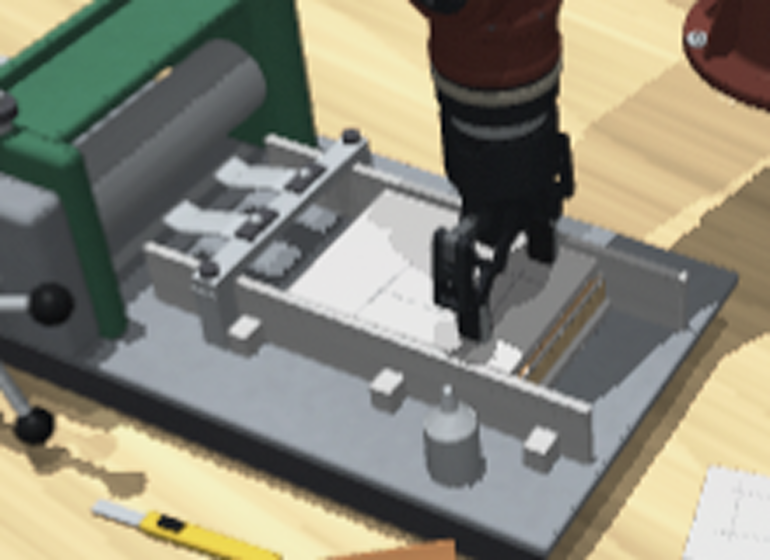

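View pics/wr2.png

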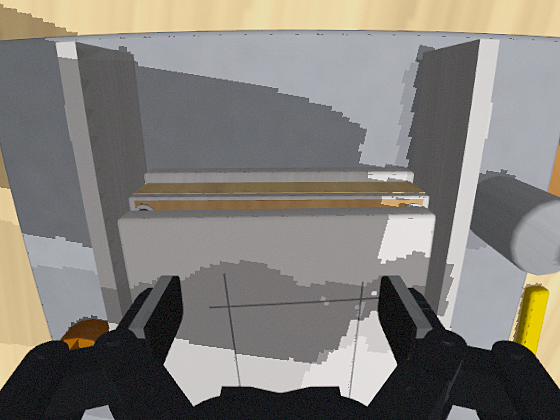

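The fingertips stand on the pad between the rails: the +x finger is at (475,335) in the scene crop and the pad lies square. The plate is hard down at TCP z ≈ 0.079, after about 7 mm of spring travel. There is a sideways force of -12 N, which I'll trim out first and then slide in short steps.

```bash
cat > slide.py <<'E'
from workcell import *
from h import *
c,s=np.cos(pp[2]),np.sin(pp[2])
def st(tag=""):
    o=get_obs();f=o["ft_force"];fp=np.array([c*f[0]+s*f[1],-s*f[0]+c*f[1],f[2]])
    q=inpress(o["tcp_pos"]);print(tag,round(o["time_s"],2),(q*1000).round(1),fp.round(1),flush=True)
    return q,fp
E
python3 - <<'E'
from slide import *
x=0.;y=.19;z=.0763
for i in range(3):
    q,f=st()
    if abs(f[0])<3: break
    x+=np.clip(f[0]*.0001,-.0012,.0012)
    move_linear(W(x,y,z),feed=.02)
q,f=st("pre")
for k in range(3):
    y-=.012
    move_linear(W(x,y,z),feed=.04)
    q,f=st(f"x{x*1e3:.1f} y{y*1e3:.0f} z{z*1e3:.1f}")
    x+=np.clip(f[0]*.0001,-.001,.001); z+=np.clip((f[2]-25)*.0001,-.001,.001)
a=capture("scene")["frame"][120:280,100:320]; cv2.imwrite("pics/w3.png",cv2.resize(a,None,fx=3.5,fy=3.5,interpolation=cv2.INTER_CUBIC)); cv2.imwrite("pics/wr3.png",capture("wrist")["frame"])
print(x,y,z)
E
```

```text
10.59 [  0.3 189.7  79.3] [-12.6   0.6  27.5]
 10.84 [  0.2 189.6  79.4] [-3.3  1.  22.5]
 11.09 [  0.2 189.6  79.4] [-1.5  1.7 21.5]
pre 11.09 [  0.2 189.6  79.4] [-1.5  1.7 21.5]
x-1.5 y178 z76.3 11.54 [  0.3 176.9  79.4] [-1.6 -1.  20.9]
x-1.7 y166 z75.9 11.99 [  0.4 164.8  79.4] [-1.4 -1.3 23.6]
x-1.8 y154 z75.8 12.44 [  0.4 152.7  79.4] [-1.2 -1.2 22.4]
-0.0019472777046213563 0.15399999999999997 0.07549476170358706
```

View pics/w3.png

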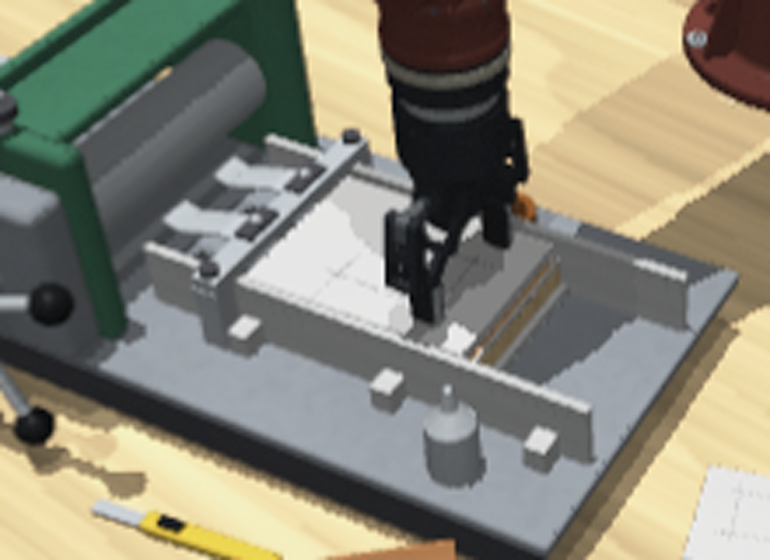

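View pics/wr3.png

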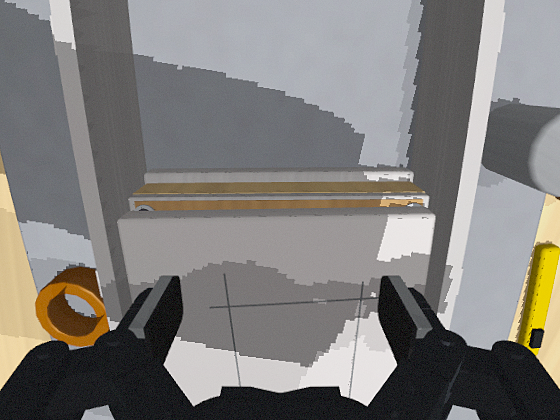

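The pad, shuttle and fingers move as one: in the wrist view the pad's rear edge is still at row 212, with no slip, and its front edge is now at the bar. I'll carry on under the bar to the roller.

```bash
python3 - <<'E'
from slide import *
x=-.00195;y=.154;z=.0755
while y>.034:
    d=.010 if y>.056 else .003
    y-=d
    move_linear(W(x,y,z),feed=.04 if d>.005 else .02)
    q,f=st(f"x{x*1e3:.1f} y{y*1e3:.0f} z{z*1e3:.1f}")
    if f[1]>9 or f[2]>40 or f[2]<12: print("stop");break
    x+=np.clip(f[0]*.0001,-.001,.001); z+=np.clip((f[2]-25)*.0001,-.001,.001)
a=capture("scene")["frame"][120:280,100:320]; cv2.imwrite("pics/w4.png",cv2.resize(a,None,fx=3.5,fy=3.5,interpolation=cv2.INTER_CUBIC)); cv2.imwrite("pics/wr4.png",capture("wrist")["frame"])
print(x,y,z)
E
```

```text
x-1.9 y144 z75.5 12.94 [  0.5 142.6  79.4] [ 0.  -1.2 24. ]
x-1.9 y134 z75.4 13.34 [  0.5 132.5  79.4] [-1.2 -1.5 25. ]
x-2.1 y124 z75.4 13.74 [  0.6 122.4  79.4] [ 0.3 -0.8 24.7]
x-2.0 y114 z75.4 14.14 [  0.6 112.4  79.4] [ 0.7 -1.3 23.8]
x-2.0 y104 z75.3 14.54 [  0.7 102.3  79.4] [ 0.4 -1.6 24.7]
x-1.9 y94 z75.2 14.94 [ 0.8 92.5 79.4] [ 0.8  0.5 24.6]
x-1.8 y84 z75.2 15.34 [ 0.8 82.5 79.4] [ 1.6  0.  24.6]
x-1.7 y74 z75.2 15.74 [ 0.9 72.3 79.4] [ 0.6 -1.1 26.1]
x-1.6 y64 z75.3 16.14 [ 0.9 62.2 79.4] [-0.1 -0.7 24.8]
x-1.6 y54 z75.2 16.54 [ 1.  52.2 79.4] [ 1.  -0.6 24.3]
x-1.5 y51 z75.2 16.84 [ 1.  49.5 79.4] [-0.6  0.5 24.6]
x-1.6 y48 z75.1 17.14 [ 1.  46.6 79.4] [ 0.6  1.2 25.4]
x-1.5 y45 z75.2 17.44 [ 1.  43.6 79.4] [ 1.2  1.  25. ]
x-1.4 y42 z75.2 17.74 [ 1.  41.7 79.3] [ 0.8  6.3 26.8]
x-1.3 y39 z75.4 18.04 [ 1.  41.3 79.3] [ 0.5 17.7 29.5]
stop
-0.0013333393795084236 0.039 0.07536207692174882
```

View pics/w4.png

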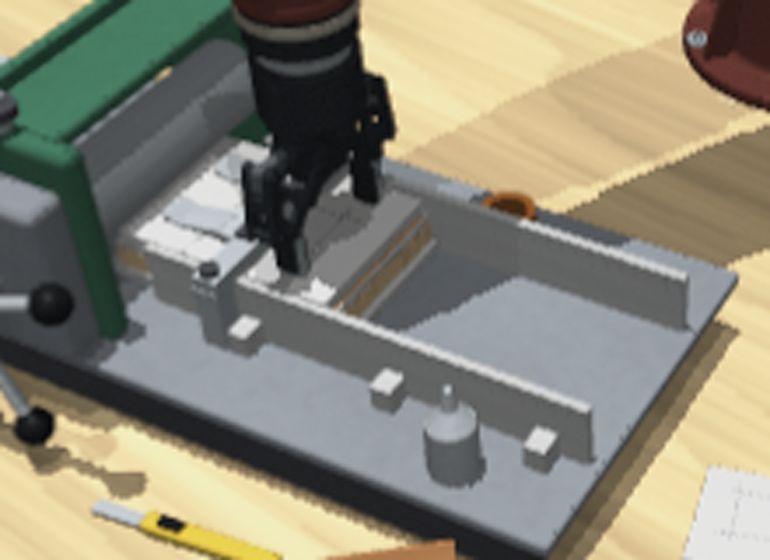

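View pics/wr4.png

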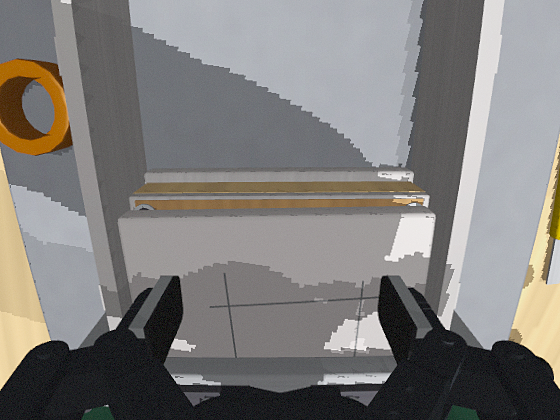

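The pad met the roller after 148 mm of travel, with the expected rise of 17 N along +y, and there was no slip (pad rear still at row 212). I'll unload the sideways forces, lift straight up and check.

```bash
python3 - <<'E'
from slide import *
x=-.0013
move_linear(W(x,.0415,.0753),feed=.02); st("unload")
move_linear(W(x*.5,.0413,.0790),feed=.02); st()
move_linear(W(0,.0413,.092),feed=.04); st()
move_linear(W(0,.0413,.20),feed=.12)
goto(W(-.02,.36,.30),rot(1)); st("away")
I=capture("top");J=capture("scene")
for n in ("throat","pad_front","pad"): print(n,[(np.round(d["xy"],1).tolist(),round(d["conf"],2)) for d in spot_point("top",n)])
for k,(c_,C) in enumerate((("top",I),("scene",J))):
    cv2.imwrite(f"pics/{c_}5.png",C["frame"])
    o=(240,80,270,200,2.9) if k==0 else (30,90,290,200,2.75)
    B=cv2.resize(C["frame"][o[1]:o[1]+o[3],o[0]:o[0]+o[2]],None,fx=o[4],fy=o[4],interpolation=cv2.INTER_CUBIC)
    q=(proj(T(pp,[(.065,.01,.109),(.065,.079,.109),(-.065,.079,.109),(-.065,.01,.109)]),k)-np.array(o[:2])+.5)*o[4]
    cv2.polylines(B,[q.astype(int)],False,(0,0,255),1,cv2.LINE_AA)
    cv2.imwrite(f"pics/{c_}5c.png",B)
E
```

```text
unload 18.42 [ 1.  41.5 79.3] [-0.6  8.3 26.8]
 18.76 [-0.2 41.2 79.5] [-0.5  1.2  8.5]
 19.23 [-0.  41.2 91.9] [-0.8 -1.  -0.2]
away 21.55 [-19.8 359.1 299.3] [1.2 0.6 0.6]
throat [([408.0, 169.0], 0.69), ([465.9, 160.3], 0.41)]
pad_front [([466.4, 158.9], 0.95)]
pad [([422.0, 168.0], 0.65)]
```

View pics/top5c.png

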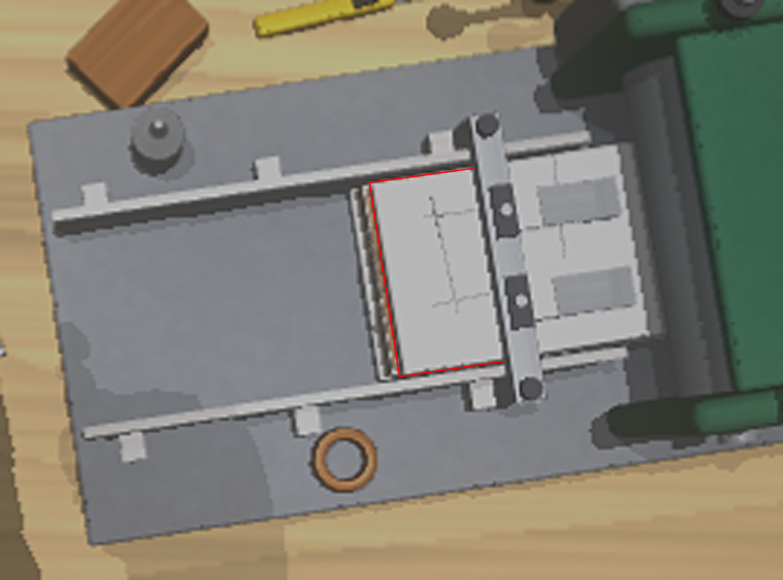

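View pics/scene5c.png

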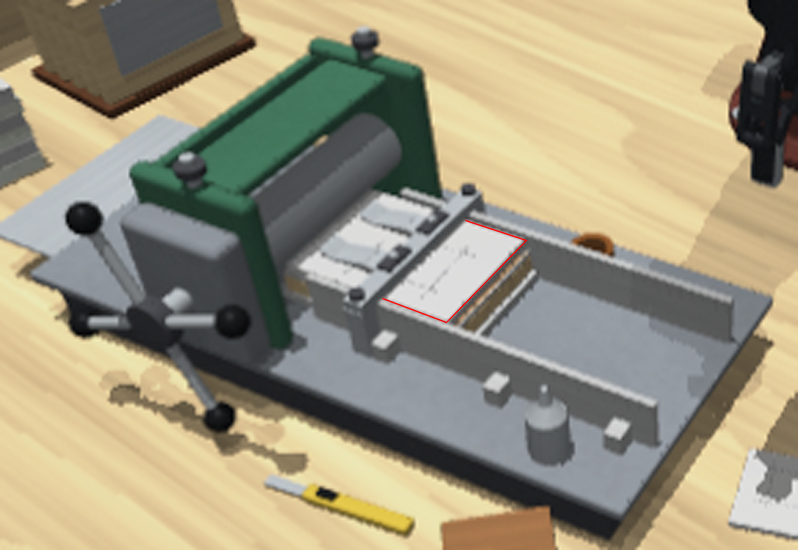

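Both views show the pad's rear edge exactly on the predicted home outline. It lies square under the bar, the tines rest on top of it, and the oil can, tape roll, knife and block haven't moved. I'm handing in.

```bash
python3 - <<'E'
from workcell import *
print(hand_in(), get_obs()["time_s"])
E
```

```text
the job is handed in; nothing more can be done
the job is handed in; nothing more can be done
```

The pad is home against the upper roller and I've handed the job in, at about 22 s of the 45 s allowed. No verdict was reported.

**What I did:** With the open fingertips on the rear of the pad, I pressed it hard down at about 25 N. I then slid pad and shuttle about 148 mm under the throat bar and drag spring, until the force along the feed rose to about 17 N at the roller. After that I unloaded the sideways force, lifted straight up and moved the arm away.

**Last checks:**
- **Position:** in the top and scene pictures the pad's rear edge lies on the predicted home outline, to about a pixel, and it is square to the rails.
- **Drag spring and shuttle:** the tines lie on top of the pad, and the shuttle is under it.
- **Loose things:** the oil can, tape roll, knife and tapping block look unmoved. I did not check the hammer and ink tin in a final picture, though the arm never went down near them.

**What I couldn't confirm or didn't match:**
- **Joint values:** the stripper, spring and shuttle values can't be read directly. I inferred them from forces, travel and pictures.
- **Contact height:** the fingertips touched the pad with the TCP about 30 mm lower than the stated finger geometry suggested. I checked this in the pictures before pressing further.
- **Sideways force:** a force of about 12 N appeared when I first pressed down. I trimmed it to under 2 N before sliding.

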